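# Re-rack four sample bottles into the carrier in the order of their tests

### The arm

A 6-joint arm with a two-finger parallel gripper is mounted at the origin on the work surface. World frame = base frame: x ahead of the robot, y to its left, z up, the work surface at z = 0. Lengths are in m, angles in degrees, forces in N, time in s.
With the tool pointing down it reaches from about 0.4 to 0.825 m from the base axis. Payload 7 kg.
Tool frame: the origin (TCP) lies midway between the tips of the shut fingers; the grasp point (between the pads) lies 19 mm behind it; z points along the fingers, y is the line along which they close (so a half turn about z gives the same grasp; the last joint's range is limited). The gripper opens to 88 mm and grips with 3 to 60 N. Pads are 19 mm wide; open, the fingers measure 130 mm over their backs; the gripper's body (78 mm by 193 mm) begins 47 mm behind the grasp point.
Start: joints at [85.663, 20.546, 0.682, 0, -70.136, -16.507], TCP at [0.24, 0.631, 0.227] pointing down, gripper open.
Joint ranges: [-176.03, 176.03], [-82.01, 121.73], [-58.28, 71.71], [-173.87, 95.51], [-174.79, -0.11], [-173.66, 173.66]. Speed limits (degrees/s): [136.94, 136.94, 172.46, 180, 180, 180].

### API

Orientations are given as a 3x3 rotation matrix whose columns are the frame's x, y, z axes.
In Python, from rig import robot gives the robot as it stands. Calls block until the motion is done:
- robot.goto(position, orientation): joint-space move of the TCP to a pose.
- robot.servo_line(position, ori=None, speed=0.15): straight line of the TCP; ori=None keeps the orientation; speed is the mean speed in m/s.
- robot.movej(angles): joint-space move.
- robot.move_gripper(opening): opening from 0.0 (shut) to 1.0 (fully open); the grip force is fixed at half the most; returns when the fingers have stopped.
- robot.dwell(seconds).
- robot.ik(position, orientation): joint angles nearest the present ones, or None.
- robot.grab_frame(name): name is "scene" or "top" or "wrist"; returns (picture, depth): 400x640x3 uint8, red, green, blue; 400x640 float32, m along the optical axis (not along the pixel's ray), 0 where there is no reading.
- robot.camera_info(name): a dict with "vfov" (degrees; the focal length in pixels is half the picture's height over the tangent of half this angle, whatever the lens; pixels are square), "cx", "cy" (the principal point, pixels), "view" (4x4, takes a point from world to camera coordinates); the wrist camera has in their place "T_tool_cam" (4x4, takes a point from camera to tool coordinates, whose origin is the TCP and whose axes are the flange's). Camera axes: x right, y down, z forward; pixel columns grow to the right and rows downward; lengths in m; the calibration is good to about 2 mm. The wrist camera is an equidistant fisheye: a pixel r from the principal point sees the ray r / f radians off the axis. A picture is of the moment at which its call begins: read the wrist's pose just before it. camera_info takes no time and is no camera call.
A pose or a line that the arm cannot do raises robot.Unreachable and nothing moves.
- robot.job_done(): hands the job in; it is judged then, once.
Readings, each from a call of its own:
- robot.read_t(): time.
- robot.read_qpos(): joint angles.
- robot.read_qvel(): joint speeds.
- robot.read_effort(): joint torques, N m.
- robot.read_position(): TCP position.
- robot.read_tcp_rot(): TCP orientation.
- robot.read_force(): force on the tool from outside, world axes, zero at the start.
- robot.read_ft_torque(): the same for the moment, N m.
- robot.read_grip_width(): opening from 0.0 (shut) to 1.0 (fully open).
- robot.read_finger_force(): force on a finger pad.
Only numpy, scipy, OpenCV 4.12 (cv2) and the standard library are available. Lean on these libraries where they do the work, as an engineer would, in place of code of your own. Each camera call takes 0.05 s, during which the arm holds its last target. There are 200 camera calls.

### The job

The rapid tests are running, so move the four sample bottles one by one from the wooden rack into the cells of the pale plastic carrier, in the same order counted from the black end of each: the bottle beside the wooden rack's black end goes into the cell beside the carrier's black end, and so on along the row. Set each bottle down upright on the floor of its cell without dropping or tipping it, and leave the white test cassettes where they lie, so that the row in the carrier still reads off against the row of tests.

Things in the scene. Friction and masses are not known exactly. Their poses are not given: they have to be found in the camera images.
- wood_rack: Fixed wooden rack that holds the bottles at the start, 66 x 236 mm, base board 8 mm thick, ends 28 mm high, the +y end black, the other bare wood. Origin: centre of underside; y along the row, z up. Places at y = +84, +28, -28, -84 mm, parted by steel rods, tops 22.5 mm up. The tests lie along its -x side; a loose white dropper bottle 51 mm high stands 100 mm off on its +x side.
- carrier: Rack to fill: fixed pale blue-grey tray, 60 x 268 mm over the end lugs, 22 mm high, floor 4 mm thick; lug at the +y end black, at -y pale. Origin: centre of underside; y along the row, z up. Four open cells at y = +84, +28, -28, -84 mm, each 52 x 52 mm inside, walls 4 mm. It may stand at any angle. A thermometer in a metal tube, 118 mm long, 16 mm high, lies along it 75 mm off on its +x side.
- bottle_red_center (a point): Centre, 44 mm above the foot, of the loose upright sample bottle with red cap and label band: white plastic, round, 32 mm in diameter, 88 mm high with its screw cap (33 mm in diameter, the top 18 mm), about 65 g; z is its axis. Neighbours stand 56 mm apart: a gripper fits with its fingers across the row.
- bottle_yellow_center (a point): Centre, 44 mm above the foot, of the loose upright sample bottle with yellow cap and label band: white plastic, round, 32 mm in diameter, 88 mm high with its screw cap (33 mm in diameter, the top 18 mm), about 65 g; z is its axis. Neighbours stand 56 mm apart: a gripper fits with its fingers across the row.
- bottle_green_center (a point): Centre, 44 mm above the foot, of the loose upright sample bottle with green cap and label band: white plastic, round, 32 mm in diameter, 88 mm high with its screw cap (33 mm in diameter, the top 18 mm), about 65 g; z is its axis. Neighbours stand 56 mm apart: a gripper fits with its fingers across the row.
- bottle_blue_center (a point): Centre, 44 mm above the foot, of the loose upright sample bottle with blue cap and label band: white plastic, round, 32 mm in diameter, 88 mm high with its screw cap (33 mm in diameter, the top 18 mm), about 65 g; z is its axis. Neighbours stand 56 mm apart: a gripper fits with its fingers across the row.
- test_red: Test of the bottle with the red cap: loose flat white cassette, 70 x 20 x 5 mm, with a red sticker at the end next to the wooden rack. It lies on the table in front of that bottle's place at the start, its centre 75 mm from the rack's middle line. Origin: centre of underside; x along it towards the rack.
- test_yellow: Test of the bottle with the yellow cap: loose flat white cassette, 70 x 20 x 5 mm, with a yellow sticker at the end next to the wooden rack. It lies on the table in front of that bottle's place at the start, its centre 75 mm from the rack's middle line. Origin: centre of underside; x along it towards the rack.
- test_green: Test of the bottle with the green cap: loose flat white cassette, 70 x 20 x 5 mm, with a green sticker at the end next to the wooden rack. It lies on the table in front of that bottle's place at the start, its centre 75 mm from the rack's middle line. Origin: centre of underside; x along it towards the rack.
- test_blue: Test of the bottle with the blue cap: loose flat white cassette, 70 x 20 x 5 mm, with a blue sticker at the end next to the wooden rack. It lies on the table in front of that bottle's place at the start, its centre 75 mm from the rack's middle line. Origin: centre of underside; x along it towards the rack.

How it is judged (in metres and radians):
At the end, for the whole second after the job is handed in: Each bottle stands in the carrier cell with the same number from the black end as its place (and its test) at the wooden rack: within 15 mm of the cell centre each way, 6 mm of seated height (centre 48 mm up), upright to 0.12 rad, at rest (0.02 m/s). Tests within 15 mm of their starts (((y of test_red in the frame of wood_rack between 0.058 and 0.11 m and y of bottle_red_center in the frame of carrier between 0.069 and 0.099 m) or (y of test_red in the frame of wood_rack between 0.002 and 0.054 m and y of bottle_red_center in the frame of carrier between 0.013 and 0.043 m) or (y of test_red in the frame of wood_rack between -0.054 and -0.002 m and y of bottle_red_center in the frame of carrier between -0.043 and -0.013 m) or (y of test_red in the frame of wood_rack between -0.11 and -0.058 m and y of bottle_red_center in the frame of carrier between -0.099 and -0.069 m)) and x of bottle_red_center in the frame of carrier between -0.015 and 0.015 m and z of bottle_red_center in the frame of carrier between 0.042 and 0.054 m and angle between each of bottle_red_center, bottle_yellow_center, bottle_green_center, bottle_blue_center's own z axis and vertical below 0.12 rad and linear speed of each of bottle_red, bottle_yellow, bottle_green, bottle_blue below 0.02 m/s and distance of each of test_red, test_yellow, test_green, test_blue from where it was at the start of the episode below 0.015 m and ((y of test_yellow in the frame of wood_rack between 0.058 and 0.11 m and y of bottle_yellow_center in the frame of carrier between 0.069 and 0.099 m) or (y of test_yellow in the frame of wood_rack between 0.002 and 0.054 m and y of bottle_yellow_center in the frame of carrier between 0.013 and 0.043 m) or (y of test_yellow in the frame of wood_rack between -0.054 and -0.002 m and y of bottle_yellow_center in the frame of carrier between -0.043 and -0.013 m) or (y of test_yellow in the frame of wood_rack between -0.11 and -0.058 m and y of bottle_yellow_center in the frame of carrier between -0.099 and -0.069 m)) and x of bottle_yellow_center in the frame of carrier between -0.015 and 0.015 m and z of bottle_yellow_center in the frame of carrier between 0.042 and 0.054 m and ((y of test_green in the frame of wood_rack between 0.058 and 0.11 m and y of bottle_green_center in the frame of carrier between 0.069 and 0.099 m) or (y of test_green in the frame of wood_rack between 0.002 and 0.054 m and y of bottle_green_center in the frame of carrier between 0.013 and 0.043 m) or (y of test_green in the frame of wood_rack between -0.054 and -0.002 m and y of bottle_green_center in the frame of carrier between -0.043 and -0.013 m) or (y of test_green in the frame of wood_rack between -0.11 and -0.058 m and y of bottle_green_center in the frame of carrier between -0.099 and -0.069 m)) and x of bottle_green_center in the frame of carrier between -0.015 and 0.015 m and z of bottle_green_center in the frame of carrier between 0.042 and 0.054 m and ((y of test_blue in the frame of wood_rack between 0.058 and 0.11 m and y of bottle_blue_center in the frame of carrier between 0.069 and 0.099 m) or (y of test_blue in the frame of wood_rack between 0.002 and 0.054 m and y of bottle_blue_center in the frame of carrier between 0.013 and 0.043 m) or (y of test_blue in the frame of wood_rack between -0.054 and -0.002 m and y of bottle_blue_center in the frame of carrier between -0.043 and -0.013 m) or (y of test_blue in the frame of wood_rack between -0.11 and -0.058 m and y of bottle_blue_center in the frame of carrier between -0.099 and -0.069 m)) and x of bottle_blue_center in the frame of carrier between -0.015 and 0.015 m and z of bottle_blue_center in the frame of carrier between 0.042 and 0.054 m); the robot touches nothing.
It fails at once if a test is pushed more than 15 mm from where it lay (distance of any of test_red, test_yellow, test_green, test_blue from where it was at the start of the episode above 0.015 m).
It fails at once if a bottle is tipped by more than about 45 degrees (angle between any of bottle_red_center, bottle_yellow_center, bottle_green_center, bottle_blue_center's own z axis and vertical above 0.8 rad).
It fails at once if a bottle is dropped: it moves faster than 0.8 m/s with no finger on it (a free fall of more than 30 mm) ((linear speed of bottle_red above 0.8 m/s and contact force between the fingers and bottle_red below 0.02 N) or (linear speed of bottle_yellow above 0.8 m/s and contact force between the fingers and bottle_yellow below 0.02 N) or (linear speed of bottle_green above 0.8 m/s and contact force between the fingers and bottle_green below 0.02 N) or (linear speed of bottle_blue above 0.8 m/s and contact force between the fingers and bottle_blue below 0.02 N)).
It also fails if it takes over 112 s, if anything falls off the work surface, if the arm or the gripper's body presses on something with over 40 N, if the wrist force passes 120 N, or if a joint passes its speed limit or range.

## Working session

There is one attempt and no reset: what is moved stays moved. The work goes in short steps, each a Python script; the robot and the scene stay as the last script left them, time stands still between calls to the robot, and variables do not carry over. Pictures are saved under pics/ and viewed, at most 14 in all, crops included, and the job is handed in when it is done.

```bash
mkdir -p pics; ls
python3 - <<'E'
from rig import robot
import cv2,numpy as np
for n in("scene","top"):
    p,d=robot.grab_frame(n); cv2.imwrite(f"pics/{n}0.png",p[...,::-1]); np.savez(f"{n}0.npz",p=p,d=d)
    i=robot.camera_info(n); print(n,i)
print(robot.read_tcp_rot(),robot.read_t())
E
```

```text
pics
scene {'vfov': 44.711456119342564, 'cx': 320.71673932780357, 'cy': 196.67240113473432, 'view': array([[-0.45308381,  0.8914327 , -0.00792528,  0.23724261],
       [ 0.74806366,  0.3753488 , -0.54727875, -0.3355342 ],
       [-0.48488743, -0.25389175, -0.83691287,  1.36574948],
       [ 0.        ,  0.        ,  0.        ,  1.        ]])}
top {'vfov': 45.39925765626627, 'cx': 317.20577400096437, 'cy': 208.9721041897029, 'view': array([[-0.17158348, -0.98516407, -0.00329669,  0.05539844],
       [-0.95838352,  0.16769233, -0.23104178,  0.5138121 ],
       [ 0.22816689, -0.03648346, -0.97293825,  0.78000799],
       [ 0.        ,  0.        ,  0.        ,  1.        ]])}
[[ 9.34529432e-01 -3.55885676e-01 -3.55231888e-04]
 [-3.55885813e-01 -9.34528382e-01 -1.41115911e-03]
 [ 1.70237034e-04  1.44519171e-03 -9.99998941e-01]] 0.1
```

View pics/scene0.png

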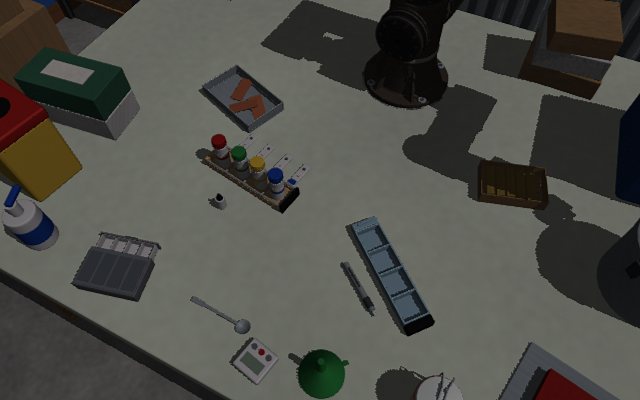

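View pics/top0.png

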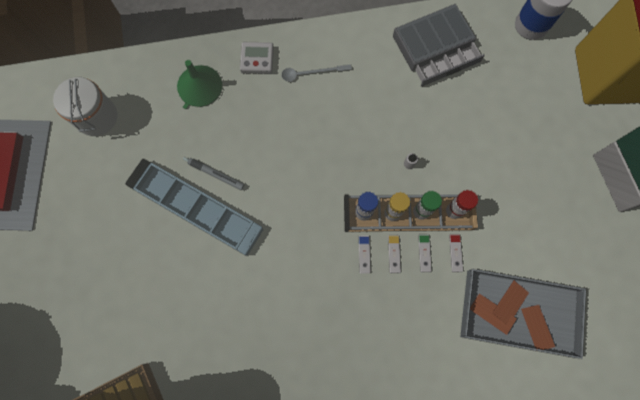

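The top view shows the rack at about (345–480, 195–232), with its black end on the left and the bottles blue, yellow, green, red counted from it. The carrier runs from its black lug at (138,172) to its pale lug at (250,240). I'll enlarge both.

Run:
```python
import cv2,numpy as np
p=np.load("top0.npz")["p"][...,::-1]
p=np.clip(p.astype(float)*1.6,0,255).astype(np.uint8)
for n,(x,y,w,h) in dict(rack=(335,145,160,135),car=(115,150,160,110)).items():
    c=cv2.resize(p[y:y+h,x:x+w],None,fx=5 if h<120 else 4.4,fy=5 if h<120 else 4.4,interpolation=cv2.INTER_CUBIC)
    s=5 if h<120 else 4.4
    for k in range(0,w,20): cv2.putText(c,str(x+k),(int(k*s),10),0,.4,(0,0,255),1); cv2.line(c,(int(k*s),12),(int(k*s),20),(0,0,255),1)
    for k in range(0,h,20): cv2.putText(c,str(y+k),(0,int(k*s)+4),0,.4,(0,0,255),1)
    cv2.imwrite(f"pics/{n}1.png",c)
```

```text
(no output)
```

View pics/rack1.png

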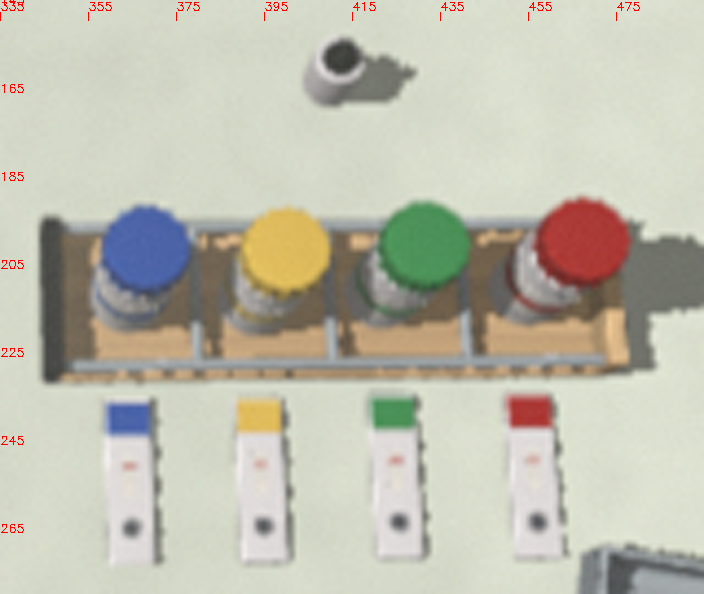

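View pics/car1.png

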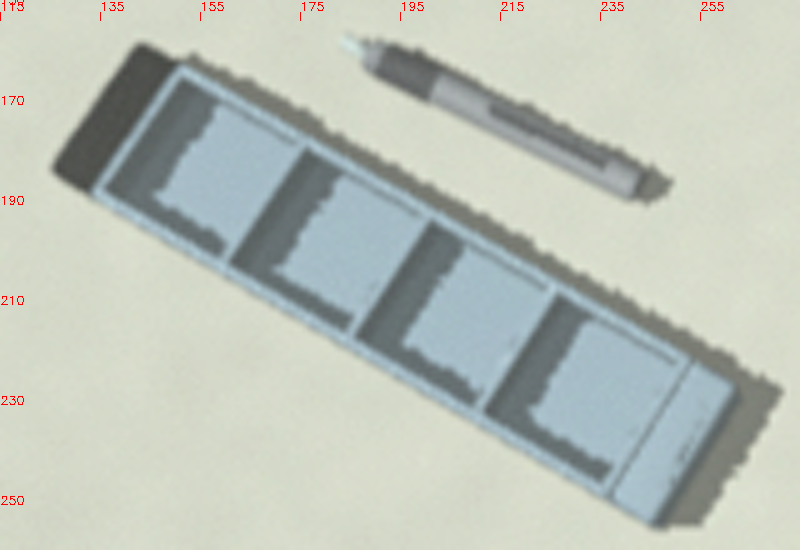

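Blue, yellow, green and red caps sit at roughly (368,201), (400,202), (432,201), (468,200), and the red one is clearly off the even spacing. Carrier corners are about (143,158), (125,184), (262,228), (246,256). Next I convert these to world positions and check them against depth.

```bash
cat > h.py <<'E'
import numpy as np,cv2
from rig import robot
def cam(n):
    i=robot.camera_info(n); f=200/np.tan(np.radians(i["vfov"])/2); return f,i["cx"],i["cy"],np.array(i["view"])
def plane(n,uv,z):   # pixel -> world on height z
    f,cx,cy,V=cam(n); R,t=V[:3,:3],V[:3,3]; o=-R.T@t
    uv=np.atleast_2d(uv); d=np.c_[(uv[:,0]-cx)/f,(uv[:,1]-cy)/f,np.ones(len(uv))]@R
    return o+d*((z-o[2])/d[:,2])[:,None]
def cloud(n,d):
    f,cx,cy,V=cam(n); v,u=np.mgrid[:400,:640]
    P=np.stack([(u-cx)/f*d,(v-cy)/f*d,d],-1)
    return (P-V[:3,3])@V[:3,:3]
E
python3 - <<'E'
from h import *
np.set_printoptions(precision=4,suppress=True)
for n in("top","scene"):
    q=np.load(n+"0.npz"); p,d=q["p"],q["d"]; W=cloud(n,d); hsv=cv2.cvtColor(p,cv2.COLOR_RGB2HSV)
    box=dict(top=(335,480,190,225),scene=(205,300,125,200))[n]
    u0,u1,v0,v1=box; w=W[v0:v1,u0:u1]; h=hsv[v0:v1,u0:u1]; D=d[v0:v1,u0:u1]
    for c,(a,b) in dict(blue=(100,130),yellow=(18,32),green=(50,85),red=(170,190)).items():
        m=(D>0)&(h[...,1]>110)&(w[...,2]>.085)&(((h[...,0]>=a)&(h[...,0]<=b))|((c=="red")&(h[...,0]<6)))
        x=w[m]; 
        if n=="top":
            vv,uu=np.nonzero(m); e,r=cv2.minEnclosingCircle(np.c_[uu,vv].astype(np.float32)); print("  px",np.mean(uu)+u0,np.mean(vv)+v0,r, plane(n,(np.mean(uu)+u0,np.mean(vv)+v0),.096))
        zt=np.percentile(x[:,2],60); s=x[x[:,2]>zt-.004]
        print(n,c,len(x),np.median(s,0),s.mean(0),s.max(0)-s.min(0))
    tb=W[(d>0)&(W[...,2]<.012)&(abs(W[...,1])<.35)]; print("table z",np.median(tb[:,2]))
s=lambda x,y:(115+x/5-.4,150+y/5-.4)
C=plane("top",[s(140,42),s(52,172),s(737,388),s(657,528),s(185,62),s(95,192)],.022)
print(C); k=lambda i,j:np.linalg.norm(C[i]-C[j])
print("len",k(0,2),k(1,3),"wid",k(0,1),k(2,3),k(4,5),"cen",C[:4].mean(0))
# carrier rim by depth
q=np.load("top0.npz"); W=cloud("top",q["d"]); w=W[150:262,115:275].reshape(-1,3)
w=w[(w[:,2]>.0175)&(w[:,2]<.027)]
r=cv2.minAreaRect(w[:,:2].astype(np.float32)*1000); print("depth rect",r)
# rack
t=lambda x,y:(335+x/4.4-.4,145+y/4.4-.4)
print("rack black end",plane("top",[t(50,218),t(50,380)],.028),"bare",plane("top",[t(615,365)],.028))
print("tests",plane("top",[t(130,483),t(262,482),t(397,480),t(535,478)],.005))
print("dropper",plane("top",[t(342,57)],.051))
E
```

```text
px 367.7910447761194 201.30223880597015 9.355599403381348 [[ 0.5057 -0.1188  0.096 ]]
top blue 268 [ 0.506  -0.1192  0.0957] [ 0.5061 -0.1191  0.0958] [0.0288 0.0308 0.0078]
  px 399.5 201.82666666666665 10.12432861328125 [[ 0.4956 -0.1712  0.096 ]]
top yellow 300 [ 0.4963 -0.1721  0.0957] [ 0.4962 -0.172   0.0957] [0.0315 0.032  0.0076]
  px 431.1505791505791 200.24710424710423 9.34087085723877 [[ 0.4891 -0.2243  0.096 ]]
top green 259 [ 0.4892 -0.2248  0.0957] [ 0.4893 -0.2248  0.0957] [0.0295 0.0302 0.007 ]
  px 467.2368421052631 199.53947368421052 10.351479530334473 [[ 0.4798 -0.2845  0.096 ]]
top red 304 [ 0.4806 -0.2855  0.0957] [ 0.4806 -0.2857  0.0957] [0.0307 0.0321 0.0081]
table z 0.00021501589216648244
scene blue 171 [ 0.5105 -0.1194  0.0955] [ 0.5102 -0.1197  0.0953] [0.0316 0.032  0.0083]
scene yellow 173 [ 0.5001 -0.1718  0.0952] [ 0.5002 -0.172   0.095 ] [0.0332 0.033  0.0075]
scene green 157 [ 0.4942 -0.2254  0.0956] [ 0.4937 -0.2252  0.0953] [0.0325 0.0311 0.0077]
scene red 153 [ 0.4845 -0.2857  0.0952] [ 0.4843 -0.2861  0.0951] [0.0331 0.0313 0.0085]
table z -0.000364458403553677
[[0.6791 0.2728 0.022 ]
 [0.6336 0.3097 0.022 ]
 [0.5083 0.0698 0.022 ]
 [0.4625 0.1057 0.022 ]
 [0.6682 0.2568 0.022 ]
 [0.6231 0.2946 0.022 ]]
len 0.2652552774794661 0.26631978813207935 wid 0.0585439065779977 0.05817176993910115 0.05881374949702932 cen [0.5709 0.1895 0.022 ]
depth rect ((591.1757202148438, 174.6013946533203), (267.9333801269531, 107.09611511230469), 50.011226654052734)
rack black end [[ 0.5418 -0.0919  0.028 ]
 [ 0.4741 -0.0792  0.028 ]] bare [[ 0.4403 -0.309   0.028 ]]
tests [[ 0.4295 -0.106   0.005 ]
 [ 0.4204 -0.1602  0.005 ]
 [ 0.4116 -0.2158  0.005 ]
 [ 0.4025 -0.2726  0.005 ]]
dropper [[ 0.5829 -0.2214  0.051 ]]
```

Heights and sizes agree with the given ones: caps at 0.096 m, carrier 266 x 58 mm. The cameras differ by up to 4 mm in x, so I'll average them. I'll then overlay the predicted points on the scene view and a wrist view before grasping.

```bash
cat >> h.py <<'E'
B=dict(blue=(.508,-.119),yellow=(.498,-.172),green=(.4915,-.225),red=(.4823,-.2855))  # mean of both cameras
CC=np.array([.573,.1895]); CY=np.array([.643,.766]); CX=np.array([.766,-.643])
RX=np.array([.987,-.16]); RX/=np.linalg.norm(RX)
CELL={c:CC+CY*y for c,y in zip(B,(.084,.028,-.028,-.084))}
def down(yd,s=1):
    y=np.array([*yd,0])*s; z=np.array([0,0,-1.]); return np.c_[np.cross(y,z),y,z]
def proj(n,P,pose=None):
    P=np.atleast_2d(P); i=robot.camera_info(n); f=200/np.tan(np.radians(i["vfov"])/2)
    if n=="wrist":
        p,R=pose; T=np.array(i["T_tool_cam"]); q=((P-p)@R-T[:3,3])@T[:3,:3]
        r=np.linalg.norm(q[:,:2],axis=1); k=f*np.arctan2(r,q[:,2])/r
        return q[:,:2]*k[:,None]+[i.get("cx",320),i.get("cy",200)]
    V=np.array(i["view"]); q=P@V[:3,:3].T+V[:3,3]; return q[:,:2]/q[:,2:]*f+[i["cx"],i["cy"]]
def marks():
    P=[(*b,.096) for b in B.values()]
    P+=[(*(c+CX*a*.026+CY*b*.026),.022) for c in CELL.values() for a in(-1,1) for b in(-1,1)]
    return np.array(P)
def overlay(n,img,name,pose=None,box=None,s=4):
    x,y,w,h=box; c=np.clip(img[y:y+h,x:x+w,::-1]*1.6,0,255).astype(np.uint8)
    c=cv2.resize(c,None,fx=s,fy=s,interpolation=cv2.INTER_CUBIC)
    for u in proj(n,marks(),pose): cv2.drawMarker(c,tuple(int(round(k)) for k in (u-[x,y]+.5)*s),(255,0,255),cv2.MARKER_CROSS,9,1)
    cv2.imwrite(name,c)
E
python3 - <<'E'
from h import *
overlay("scene",np.load("scene0.npz")["p"],"pics/scene2.png",box=(195,125,250,215),s=2.7)
for s in(1,-1):
    a=robot.ik([*B["yellow"],.2],down(RX,s)); b=robot.ik([*CELL["blue"],.2],down(CX,s)); print(s,np.round(a,1) if a is not None else a,np.round(b,1) if b is not None else b)
E
```

```text
1 [  2.3   7.7 -20.2   0.  -62.1 168.5] [ 38.5  21.6  -1.3   0.  -67.1 101.5]
-1 [  2.3   7.7 -20.2   0.  -62.1 -11.5] [ 38.5  21.6  -1.3   0.  -67.1 -78.5]
```

View pics/scene2.png

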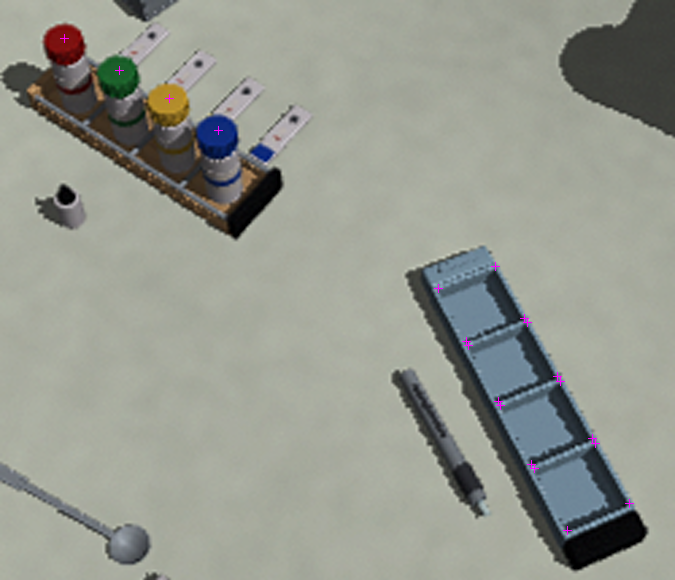

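The marks fall on the cap tops and the inner cell corners to within a few pixels of this 2.7x enlargement, so about 2–3 mm. Next I move over the rack and check with the wrist camera.

Run:
```python
from h import *
robot.goto([.48,-.18,.25],down(RX,-1))
pose=(np.array(robot.read_position()),np.array(robot.read_tcp_rot()))
i=robot.camera_info("wrist"); print(i)
p,d=robot.grab_frame("wrist"); overlay("wrist",p,"pics/w1.png",pose,(0,0,640,400),1.25); print(proj("wrist",marks()[:4],pose), robot.read_t())
```

```text
{'vfov': 65.70646984690485, 'cx': 317.88542745739585, 'cy': 198.98285740280704, 'T_tool_cam': array([[-4.61386233e-04, -9.51449390e-01, -3.07804882e-01,
         8.43138988e-02],
       [ 9.99999506e-01, -1.68028809e-04, -9.79565674e-04,
         1.95833116e-04],
       [ 8.80287075e-04, -3.07805182e-01,  9.51448998e-01,
        -1.57452572e-01],
       [ 0.00000000e+00,  0.00000000e+00,  0.00000000e+00,
         1.00000000e+00]])}
[[302.07393298 239.83789483]
 [302.51971377 193.38591188]
 [299.86628024 142.8761574 ]
 [298.83659636  82.35638385]] 3.1167
```

View pics/w1.png

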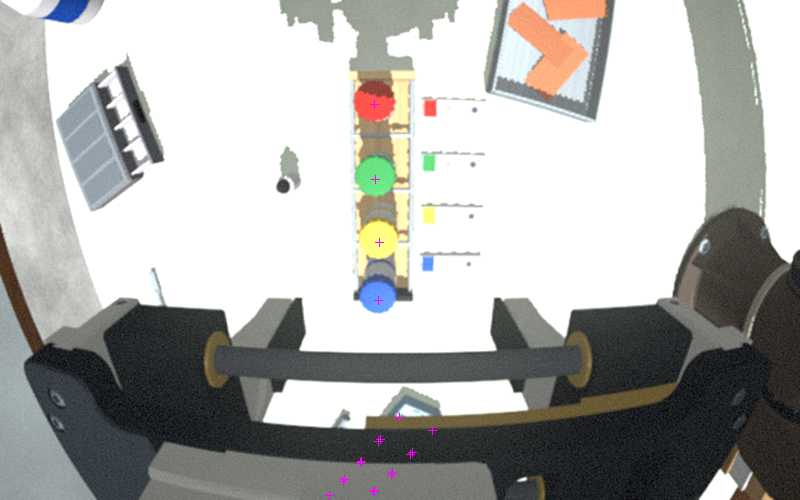

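All four predicted caps coincide with the seen ones to about 2 mm. I start with blue.

```bash
cat >> h.py <<'E'
def pick(c,G=.036):
    R=down(RX,-1); x=B[c]
    robot.goto([*x,.2],R); robot.move_gripper(.72); robot.servo_line([*x,.008+G],speed=.1)
    robot.move_gripper(0); robot.dwell(.2)
    print(c,"t",robot.read_t(),"width mm",88*robot.read_grip_width(),"F",robot.read_finger_force(),robot.read_force())
    robot.servo_line([*x,.06],speed=.04); robot.servo_line([*x,.2],speed=.12)
    print("lifted width",88*robot.read_grip_width(),robot.read_finger_force())
def place(c,G=.036):
    R=down(CX,-1); x=CELL[c]
    robot.goto([*x,.2],R); robot.servo_line([*x,.012+G],speed=.1); robot.dwell(.3)
    f0=robot.read_force()[2]; z=.012+G
    while z>G+.001:
        z-=.001; robot.servo_line([*x,z],speed=.02); robot.dwell(.05); f=robot.read_force()[2]
        if abs(f-f0)>2: break
    print("touch z",z,"dF",f-f0); robot.dwell(.2)
    robot.move_gripper(.72); robot.dwell(.2); robot.servo_line([*x,.2],speed=.12)
    print("t",robot.read_t(),robot.read_position())
def look(name):
    p,d=robot.grab_frame("top"); cv2.imwrite(name,np.clip(cv2.resize(p,None,fx=1.25,fy=1.25)[...,::-1]*1.6,0,255)); return p,d
E
python3 - <<'E'
from h import *
pick("blue"); look("pics/t1.png"); place("blue")
E
```

```text
blue t 6.725 width mm 32.0681842782393 F 29.993939213454723 [ 0.15248191 -0.33263026  0.22731166]
lifted width 32.01346432248258 29.99431125819683
touch z 0.03899999999999999 dF 6.282760689716057
t 17.4 [0.62660768 0.25365429 0.19899276][ WARN:0@7.292] global loadsave.cpp:1063 imwrite_ Unsupported depth image for selected encoder is fallbacked to CV_8U.
```

Run:
```python
from h import *
robot.goto([.48,-.1,.3],down(RX,-1))
p,d=robot.grab_frame("scene"); overlay("scene",p,"pics/s3.png",box=(195,125,250,215),s=2.7)
W=cloud("scene",d); w=W[180:330,340:440].reshape(-1,3); w=w[(w[:,2]>.085)&(w[:,2]<.11)]; print(len(w),w.mean(0),np.ptp(w,0),CELL["blue"])
```

```text
245 [0.62804684 0.25234714 0.09120463] [0.03380714 0.03358714 0.0111522 ] [0.627012 0.253844]
```

View pics/s3.png

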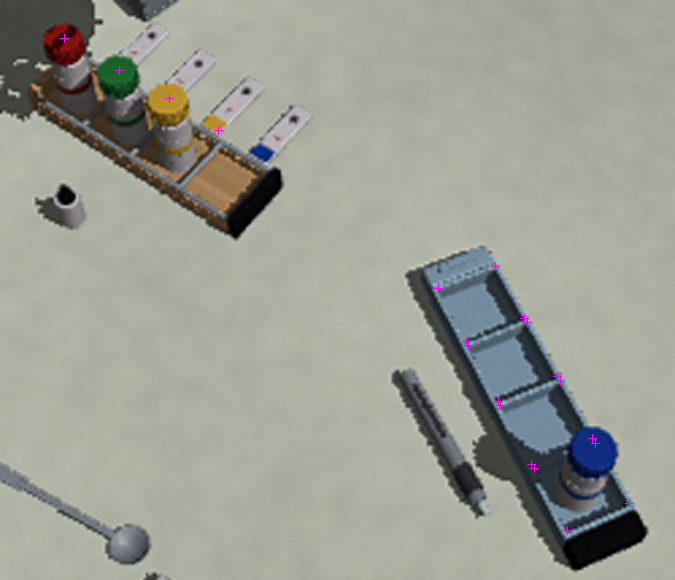

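Blue stands upright in the black-end cell, measured within 2 mm of its centre, and nothing else has moved. I go on with the other three, with a width check on each grasp.

Run:
```python
from h import *
for c in("yellow","green","red"):
    pick(c)
    if not 30<88*robot.read_grip_width()<35: raise SystemExit("bad grasp "+c)
    place(c)
robot.goto([.5,-.1,.3],down(RX,-1))
p,d=robot.grab_frame("scene"); overlay("scene",p,"pics/s4.png",box=(195,125,250,215),s=2.7)
W=cloud("scene",d)[180:335,340:440]; h=cv2.cvtColor(p,cv2.COLOR_RGB2HSV)[180:335,340:440]
for c,(a,b) in dict(blue=(100,130),yellow=(18,32),green=(50,85),red=(170,190)).items():
    m=(h[...,1]>110)&(W[...,2]>.085)&(W[...,2]<.11)&(h[...,0]>=a)&(h[...,0]<=b); x=W[m]; e=x.mean(0)[:2]-CELL[c]
    print(c,len(x),x.max(0)[2],"err in carrier x,y",e@CX,e@CY)
print(robot.read_t())
```

```text
yellow t 22.225 width mm 32.16197423701359 F 29.9975726287812 [-0.34043096  0.22753271  0.34787624]
lifted width 32.166362278176784 29.998239018023014
touch z 0.03899999999999999 dF 7.099466569330128
t 32.8583 [0.59062626 0.21074935 0.1990897 ]
green t 37.2417 width mm 32.411045635906284 F 29.999611973762512 [0.12611366 0.14944752 0.9198757 ]
lifted width 32.07023168631347 29.999957978725433
touch z 0.03899999999999999 dF 8.357553174971317
t 47.8833 [0.5546274  0.16786444 0.19915521]
red t 52.3083 width mm 32.06843177672863 F 29.998778603039682 [-0.36435677  0.37973695  1.50690678]
lifted width 32.21603009329101 29.999240823090076
touch z 0.03899999999999999 dF 10.161089363933488
t 63.0 [0.5186003  0.12495689 0.19923255]
blue 244 0.09446497792158288 err in carrier x,y 0.0017500874444430494 -0.00023573950761954026
yellow 222 0.0954409788280046 err in carrier x,y 0.0013625935107927764 -5.270871424717903e-06
green 202 0.0957459432795468 err in carrier x,y 0.0017334575568902122 0.0001281444659111384
red 4 0.09288216703910043 err in carrier x,y 0.014352241675327306 -0.0015683744290795054
64.025
```

View pics/s4.png

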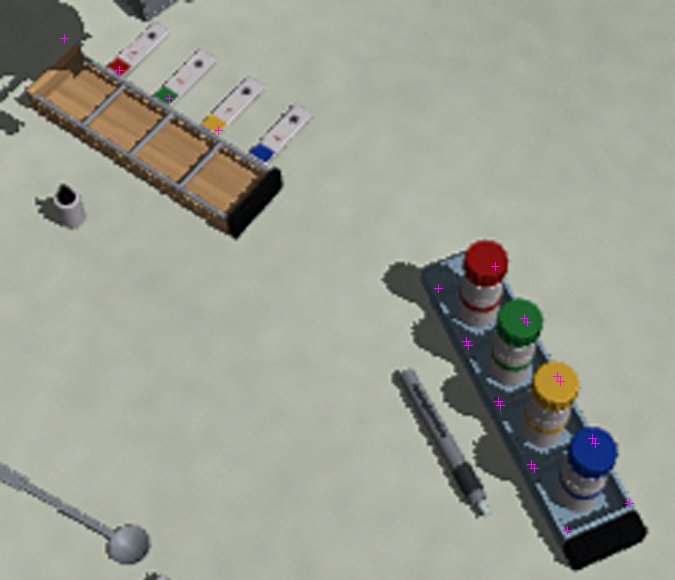

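All four stand upright and in order. The red reading used only 4 pixels because its hue wraps around; in the picture its cap at (486,263) lines up with the others. The tests have not moved and the arm is clear, so I hand in.

```bash
python3 -c "
from rig import robot
print(robot.job_done())"
```

```text
the job is handed in; nothing more can be done
None
```

The job is handed in at about 64 s: all four bottles stand upright in the carrier, blue, yellow, green, red from its black end, the tests look unmoved in the last picture, and no verdict was returned.

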